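# Stage culture canisters by height before the mist nozzle

### The arm

A 6-joint arm with a two-finger parallel gripper is mounted at the origin on the work surface. World frame = base frame: x ahead of the robot, y to its left, z up, the work surface at z = 0. Lengths are in m, angles in rad, forces in N, time in s.
With the tool pointing down it reaches from about 0.325 to 0.85 m from the base axis. Payload 15.5 kg.
Tool frame: the origin (TCP) lies on the centre line of the jaws, within the pads' length; the fingertips stand 11 mm ahead of it and the grasp point (between the pads) lies 8 mm behind it (manip.tip_reach is the distance from the TCP to the fingertips, in m); z points along the fingers, y is the direction in which the jaws open and shut (so a half turn about z gives the same grasp; the last joint's range is limited). The gripper opens to 91 mm and grips with 3 to 60 N. Pads are 32 mm wide; open, the fingers measure 118 mm over their backs; the gripper's body (76 mm by 178 mm) begins 60 mm behind the grasp point.
Start: joints at [-1.407, 0.494, 1.345, -0, 1.302, -0.096], TCP at [0.16, -0.604, 0.225] pointing down, gripper open.
Joint ranges: [-2.91, 2.91], [-0.82, 2.16], [0.22, 2.67], [-1.22, 4.37], [0.12, 2.79], [-3.08, 3.08]. Speed limits (rad/s): [1.89, 1.89, 2.57, 3.01, 3.01, 3.01].

### API

Orientations are given as a unit quaternion [x, y, z, w].
In Python, from bench import monitor, eyes, ticket, manip gives the robot as it stands. The module is installed in compiled form; this text tells all that it offers.
- The arm moves only by the tool play_rows, never from a script. Its argument "series" is one flat list of numbers, 7 for each row, row after row: the shift along the tool's x, y, z scaled (see below), then the turn, a rotation vector about the tool's x, y, z scaled (see below), then the opening, from 0 (shut) to 1 (fully open). A call has 1 to 5 rows; each row is the pose to reach, as a shift and turn from the pose measured when the call began, along the tool's axes at that moment; what a row does not reach only later rows make up. The controller multiplies each number of a shift by 0.1 m and each number of a turn by 0.5 rad. A row lasts 1/10 s, in which the tool goes at most 50 mm and 8.59 degrees, less where a joint would pass 70% of its speed; a pose out of reach is approached as far as the arm can. A call with a number of a shift or a turn outside -1 to 1 is refused whole. A call with a gripper value outside its range is refused whole. The fingers move at their own pace and stop on an object; "newtons" is the grip in N (left out, the last holds). Time passes only in rows, so rows that repeat a pose let the fingers close. It gives the time, the measured TCP pose, the force and the opening at its end, in the units of the state.
- monitor.state(): the state, without advancing time (a new reading comes with each control period).
- eyes.camera(name): name is "side" or "top" or "wrist"; returns the picture (420x560x3 uint8, blue, green, red); there is no depth.
- eyes.camera_model(name): a dict with "fx", "fy", "cx", "cy" (pixels), "distortion" ([k1, k2, p1, p2, k3] as OpenCV has them; the pictures are not rectified), "extrinsics" (4x4, takes a point from camera to world coordinates). Camera axes: x right, y up, looking along -z (the intrinsics and any distortion apply to the point x, -y, -z); pixel columns grow to the right and rows downward; lengths in m; the calibration is good to about 2 mm. A picture is of the moment at which its call begins: read the wrist's pose just before it. camera_model takes no time and is no camera call; for the wrist camera it gives the pose at the moment of the call.
- ticket.hand_in(): hands the job in, once; it reports no verdict.
The state is a dict: "clock": time; "joint_pos": joint angles; "qvel": joint speeds; "joint_torque": joint torques, N m; "eef_pos": TCP position; "orientation": TCP orientation; "force": force on the tool from outside, world axes, zero at the start; "torque": the same for the moment, N m; "finger_gap": finger opening in m.
Only numpy, scipy, OpenCV 4.12 (cv2) and the standard library are available. Lean on these libraries where they do the work, as an engineer would, in place of code of your own. Each camera call takes 0.05 s, during which the arm holds its last target.

### The job

Stand the four white culture canisters on the four black pads of the green strip, one centred on each pad, in order of height, so that the mist passes over them all: the shortest on the pad next to the brass mist nozzle, rising to the tallest at the far end. Keep every canister upright throughout, leave the spray bottle where it is, and let go of everything at the end.

Things in the scene. Friction and masses are not known exactly. Their poses are not given: they have to be found in the camera images.
- can_1: The shortest of four loose, closed, upright white plastic culture canisters with a tan disc on the lid: a plain straight cylinder 62 mm in diameter and 60 mm tall, 0.09 to 0.35 kg. Origin at the centre of its underside, z up along its axis. It starts upright on the bench between the robot and the green strip; which canister stands where is shuffled.
- can_2: The second shortest of four loose, closed, upright white plastic culture canisters with a tan disc on the lid: a plain straight cylinder 44 mm in diameter and 85 mm tall, 0.09 to 0.35 kg. Origin at the centre of its underside, z up along its axis. It starts upright on the bench between the robot and the green strip; which canister stands where is shuffled.
- can_3: The second tallest of four loose, closed, upright white plastic culture canisters with a tan disc on the lid: a plain straight cylinder 56 mm in diameter and 110 mm tall, 0.09 to 0.35 kg. Origin at the centre of its underside, z up along its axis. It starts upright on the bench between the robot and the green strip; which canister stands where is shuffled.
- can_4: The tallest of four loose, closed, upright white plastic culture canisters with a tan disc on the lid: a plain straight cylinder 48 mm in diameter and 135 mm tall, 0.09 to 0.35 kg. Origin at the centre of its underside, z up along its axis. It starts upright on the bench between the robot and the green strip; which canister stands where is shuffled.
- pad_a: Round black rubber pad, 72 mm in diameter and 4 mm thick, fixed on the green strip (6 mm thick, 100 mm by 480 mm): end pad on the robot's left (+y) of a row of four that runs roughly left to right, 76 to 96 mm apart. Origin at the centre of the pad's underside, 6 mm above the bench; its top is 10 mm above the bench; its y axis points along the row to the left.
- pad_b: Round black rubber pad, 72 mm in diameter and 4 mm thick, fixed on the green strip (6 mm thick, 100 mm by 480 mm): second pad from the left of a row of four that runs roughly left to right, 76 to 96 mm apart. Origin at the centre of the pad's underside, 6 mm above the bench; its top is 10 mm above the bench; its y axis points along the row to the left.
- pad_c: Round black rubber pad, 72 mm in diameter and 4 mm thick, fixed on the green strip (6 mm thick, 100 mm by 480 mm): third pad from the left of a row of four that runs roughly left to right, 76 to 96 mm apart. Origin at the centre of the pad's underside, 6 mm above the bench; its top is 10 mm above the bench; its y axis points along the row to the left.
- pad_d: Round black rubber pad, 72 mm in diameter and 4 mm thick, fixed on the green strip (6 mm thick, 100 mm by 480 mm): end pad on the robot's right (-y) of a row of four that runs roughly left to right, 76 to 96 mm apart. Origin at the centre of the pad's underside, 6 mm above the bench; its top is 10 mm above the bench; its y axis points along the row to the left.
- nozzle: Mist nozzle: brass head (30 mm in diameter) on a slim fixed steel post with a 40 mm round foot, 142 mm tall, standing on the strip about 76 mm beyond the centre of one end pad, either the left or the right one; a small white hygrometer block (44 mm wide, 46 mm tall) stands at the other end. Origin at the centre of its foot, 6 mm above the bench.
- spray_bottle: Bystander: loose hand spray bottle, 68 mm in diameter, 201 mm tall with its green trigger head, standing on the bench to the robot's left. Origin at the centre of its underside.
Things that resemble listed ones, but are neither listed nor needed, are in the scene too. What is shaped like the can_1 but orange, purple or red is not meant.

How it is judged:
By the outcome, as a careful person would: the job done as asked, in the order asked, and still so for the second after the job is handed in, with the robot touching nothing.
It also fails if it takes over 93 s, if anything falls off the work surface, if the arm or the gripper's body presses on something with over 40 N, if the wrist force passes 120 N, or if a joint passes its speed limit or range.

## Working session

There is one attempt and no reset: what is moved stays moved. The work goes in short steps, Python scripts to look and compute and a tool call to move; the robot and the scene stay as the last step left them, time stands still between calls to the robot, and variables do not carry over. Pictures are saved under pics/ and viewed, and the job is handed in when it is done.

Besides the shell and the picture viewer there is one more tool, called by a JSON object that holds its "name" and its "arguments". play_rows: Moves the arm, as the interface text tells. Shifts and turns lie within -1 to 1; 1 stands for 0.1 m of shift or 0.5 rad of turn. Its arguments: {"type":"object","properties":{"series":{"type":"array"},"newtons":{"type":"number"}},"required":["series"]}

```bash
mkdir -p pics; ls; cat > h.py <<'E'
import numpy as np, cv2
from bench import monitor, eyes, ticket, manip
def snap(n,f):
    m=eyes.camera_model(n); im=eyes.camera(n); im=np.asarray(im).copy(); cv2.imwrite('pics/'+f+'.png',im); np.save('pics/'+f+'.npy',np.array([m],dtype=object),allow_pickle=True); return im,m
def load(f): return cv2.imread('pics/'+f+'.png'), np.load('pics/'+f+'.npy',allow_pickle=True)[0]
def ray(m,uv):
    K=np.array([[m['fx'],0,m['cx']],[0,m['fy'],m['cy']],[0,0,1.]])
    p=cv2.undistortPoints(np.array([[uv]],float),K,np.array(m['distortion'],float))[0,0]
    T=np.array(m['extrinsics']); d=T[:3,:3]@np.array([p[0],-p[1],-1]); return T[:3,3],d/np.linalg.norm(d)
def onz(m,uv,z):
    o,d=ray(m,uv); return o+d*(z-o[2])/d[2]
def proj(m,P):
    T=np.array(m['extrinsics']); P=np.atleast_2d(P); q=(P-T[:3,3])@T[:3,:3]; q=q*[1,-1,-1]
    K=np.array([[m['fx'],0,m['cx']],[0,m['fy'],m['cy']],[0,0,1.]])
    return cv2.projectPoints(q,np.zeros(3),np.zeros(3),K,np.array(m['distortion'],float))[0][:,0]
def tri(m1,u1,m2,u2):
    o1,d1=ray(m1,u1);o2,d2=ray(m2,u2)
    s=np.linalg.lstsq(np.c_[d1,-d2],o2-o1,rcond=None)[0]
    a=o1+s[0]*d1;b=o2+s[1]*d2
    return (a+b)/2,np.linalg.norm(a-b)
E
python3 - <<'E'
from h import *
for n in ['top','side','wrist']:
    im,m=snap(n,n+'0'); print(n,np.round(m['extrinsics'],3).tolist(),m['fx'],m['distortion'])
s=monitor.state(); print(s); print(manip.tip_reach)
E
```

```text
pics
top [[0.011, 0.988, -0.156, 0.312], [-1.0, 0.013, 0.01, 0.116], [0.012, 0.156, 0.988, 1.171], [0.0, 0.0, 0.0, 1.0]] 496.36135547905315 [0.04832173 0.         0.         0.         0.        ]
side [[-0.873, 0.29, -0.393, 0.114], [-0.489, -0.518, 0.702, 0.825], [-0.0, 0.805, 0.594, 0.646], [0.0, 0.0, 0.0, 1.0]] 429.3882888458437 [-0.05676352  0.          0.          0.          0.        ]
wrist [[0.256, 0.937, 0.237, 0.226], [-0.967, 0.249, 0.061, -0.587], [-0.002, -0.244, 0.97, 0.384], [0.0, 0.0, 0.0, 1.0]] 335.72971360980034 [-0.08383683  0.          0.          0.          0.        ]
{'clock': 0.15, 'joint_pos': array([-1.40751029e+00,  4.94042694e-01,  1.34593107e+00, -2.02959143e-05,
        1.30250791e+00, -9.54992532e-02]), 'qvel': array([ 0.00202729, -0.00217858, -0.00233671, -0.00066618, -0.0009069 ,
        0.00055077]), 'joint_torque': array([ 4.23597021e-04, -8.79197931e+01, -3.82046914e+01,  7.06706475e-02,
        5.01990225e-02, -9.71044506e-05]), 'eef_pos': array([ 0.15989689, -0.6039361 ,  0.22449341]), 'orientation': array([ 9.91639999e-01,  1.29034546e-01, -2.48410792e-05, -4.43920343e-04]), 'force': array([-0.54240047, -0.3219137 , -0.4846815 ]), 'torque': array([ 0.05765607, -0.01608771, -0.0052718 ]), 'finger_gap': 0.09121009845628171}
0.011
```

View pics/top0.png

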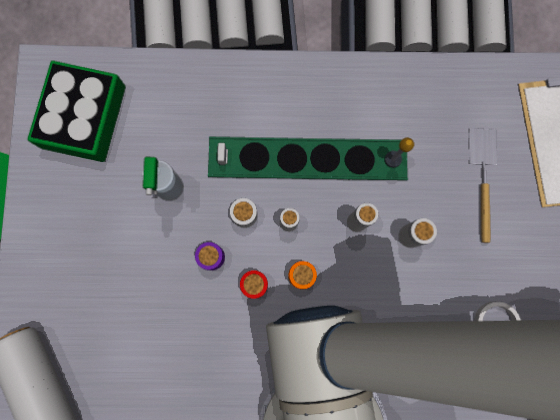

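View pics/side0.png

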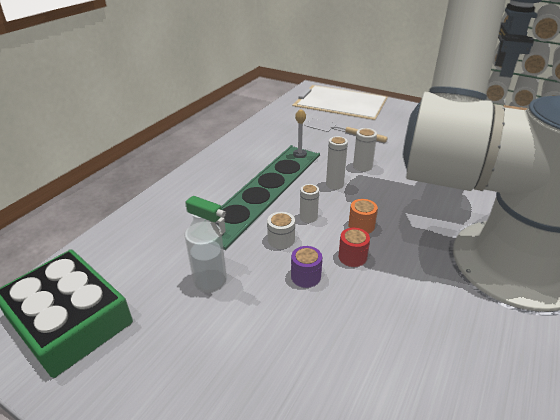

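The top view shows four white canisters: can_1 at (243,212), can_2 at (290,218), can_4 at (367,214) and can_3 at (424,232). The lookalikes are purple (209,256), red (254,285), orange (303,275) and the white lids in the green box (~(70,105)). The nozzle stands at the right (-y) end (394,160), with the hygrometer at the left (222,153). So the order is can_1→d, can_2→c, can_3→b, can_4→a.

```bash
python3 - <<'E'
from h import *
t,mt=load('top0'); s,ms=load('side0')
def tan(im):
    h=cv2.cvtColor(im,cv2.COLOR_BGR2HSV)
    return cv2.inRange(h,(6,50,60),(24,255,235))
def blobs(im,mask,lo,hi):
    n,l,st,c=cv2.connectedComponentsWithStats(cv2.morphologyEx(mask,cv2.MORPH_CLOSE,np.ones((5,5),np.uint8)))
    out=[]
    for i in range(1,n):
        if lo<st[i,4]<hi:
            cs,_=cv2.findContours((l==i).astype(np.uint8),cv2.RETR_EXTERNAL,cv2.CHAIN_APPROX_NONE)
            c0=max(cs,key=len)
            if len(c0)>5: out.append((cv2.fitEllipse(cv2.convexHull(c0)) if len(cv2.convexHull(c0))>5 else cv2.fitEllipse(c0),st[i,4]))
    return out
T=blobs(t,tan(t),60,900);S=blobs(s,tan(s),40,900)
for e in T:print('T',np.round(e[0][0],1),np.round(e[0][1],1),e[1])
for e in S:print('S',np.round(e[0][0],1),np.round(e[0][1],1),e[1])
for e in T:
    for f in S:
        p,g=tri(mt,e[0][0],ms,f[0][0])
        if g<.008 and 0.03<p[2]<.16: print(np.round(e[0][0]),np.round(f[0][0]),np.round(p,4),round(g,4))
# pads
def pads(im,roi):
    h=cv2.cvtColor(im,cv2.COLOR_BGR2GRAY); mk=np.zeros_like(h); x0,y0,x1,y1=roi; mk[y0:y1,x0:x1]=(h[y0:y1,x0:x1]<30)*255
    return blobs(im,mk,150,1500)
A=pads(t,(225,135,380,180));B=pads(s,(205,150,310,235))
for e in A: print('padT',np.round(e[0][0],1),np.round(e[0][1],1),np.round(onz(mt,e[0][0],.01),4))
for e in B: print('padS',np.round(e[0][0],1),np.round(e[0][1],1),np.round(onz(ms,e[0][0],.01),4))
for e in A:
    for f in B:
        p,g=tri(mt,e[0][0],ms,f[0][0])
        if g<.01 and abs(p[2]-.01)<.03: print(np.round(e[0][0]),np.round(f[0][0]),np.round(p,4),round(g,4))
c=cv2.resize(t[130:250,200:450],None,fx=3,fy=3,interpolation=2); cv2.imwrite('pics/crop1.png',c)
E
```

```text
T [540.9 137.2] [ 33.6 156.3] 792
T [406.4 144.1] [13.6 14.1] 159
T [485.  213.6] [11.4 70.8] 533
T [242.6 210.9] [19.  19.6] 303
T [366.9 213.4] [15.4 16.4] 209
T [289.4 217.1] [13.7 14.3] 160
T [423.8 230.4] [18.2 18.9] 279
T [208.1 255.3] [18.8 19.4] 292
T [302.1 274.8] [28.7 29.1] 666
T [253.2 284. ] [20.  20.5] 331
T [ 13.4 332.6] [ 3.8 33.4] 66
S [545.8  27.8] [19.3 22.8] 358
S [534.5  63.6] [17.6 20.5] 291
S [579.5  71. ] [24.8 49.6] 53
S [494.9  92.3] [15.5 16.8] 215
S [518.2 100.3] [19.8 31.1] 305
S [366.2 133.5] [ 9.7 43.5] 219
S [338.  139.9] [ 6.6 12.6] 72
S [309.3 188.4] [ 7.6 13.2] 87
S [280.7 219.4] [12.7 19.8] 205
S [306.4 255.4] [15.2 21.9] 273
[243. 211.] [281. 219.] [0.485  0.1845 0.0563] 0.0006
[367. 213.] [338. 140.] [ 0.4712 -0.0836  0.1319] 0.0001
[289. 217.] [309. 188.] [0.4685 0.0789 0.0813] 0.0006
[424. 230.] [366. 133.] [ 0.4403 -0.2122  0.1005] 0.0002
[208. 255.] [306. 255.] [0.3834 0.2592 0.0561] 0.0005
padT [254.  156.6] [28.1 29.2] [0.6245 0.1626 0.01  ]
padT [308.4 157.8] [34.9 63.8] [0.6234 0.0317 0.01  ]
padT [359.2 159.6] [27.9 29.4] [ 0.6206 -0.0906  0.01  ]
```

View pics/crop1.png

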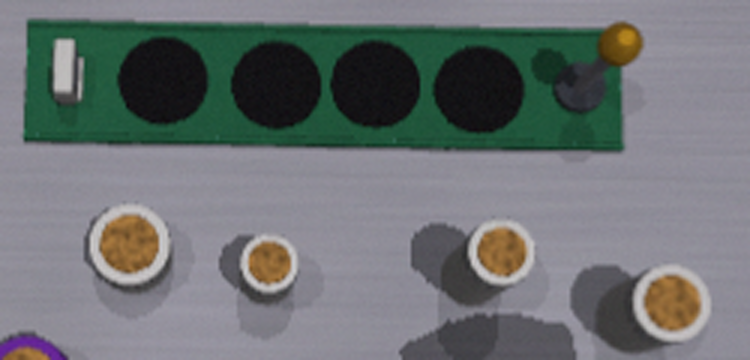

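The crop confirms the choices: four black pads at ~(163,80), (276,84), (375,83) and (478,88) in the crop, with the nozzle at the right. Next I refine the pads and can_3.

```bash
python3 - <<'E'
from h import *
t,mt=load('top0'); s,ms=load('side0')
def comp(mk,lo,hi):
    n,l,st,c=cv2.connectedComponentsWithStats(mk); o=[]
    for i in range(1,n):
        if lo<st[i,4]<hi:
            cs,_=cv2.findContours((l==i).astype(np.uint8),cv2.RETR_EXTERNAL,cv2.CHAIN_APPROX_NONE)
            o.append((cv2.fitEllipse(max(cs,key=len)),st[i,4]))
    return sorted(o,key=lambda e:e[0][0][0])
def pads(im,roi):
    h=im.max(2); mk=np.zeros_like(h); x0,y0,x1,y1=roi; mk[y0:y1,x0:x1]=(h[y0:y1,x0:x1]<45)*255
    return cv2.morphologyEx(mk,cv2.MORPH_OPEN,np.ones((3,3),np.uint8))
A=comp(pads(t,(225,135,380,180)),150,1500);B=comp(pads(s,(205,150,315,235)),60,1500)
for e in A: print('T',np.round(e[0][0],1),np.round(e[0][1],1),np.round(onz(mt,e[0][0],.01),4))
for e in B: print('S',np.round(e[0][0],1),np.round(e[0][1],1),e[1],np.round(onz(ms,e[0][0],.01),4))
if len(A)==len(B):
  for e,f in zip(A,B): print(np.round(tri(mt,e[0][0],ms,f[0][0])[0],4))
h=cv2.cvtColor(s,cv2.COLOR_BGR2HSV); mk=cv2.inRange(h,(6,50,60),(24,255,235)); mk[:,:350]=0; mk[:,377:]=0; mk[:120]=0; mk[145:]=0
for e in comp(mk,30,500):print('can3',e, tri(mt,(423.8,230.4),ms,e[0][0]))
c=cv2.resize(s[110:260,190:400],None,fx=3.5,fy=3.5,interpolation=2); cv2.imwrite('pics/crop2.png',c)
E
```

```text
T [253.9 156.5] [27.7 29. ] [0.6248 0.1629 0.01  ]
T [291.7 157.9] [27.9 28.9] [0.6226 0.072  0.01  ]
T [324.7 157.7] [27.7 29.1] [ 0.6243 -0.0077  0.01  ]
T [359.3 159.6] [27.6 29. ] [ 0.6207 -0.0909  0.01  ]
can3 (((353.1529541015625, 130.55140686035156), (5.498687744140625, 7.50829553604126), 106.65320587158203), np.int32(37)) (array([ 0.45682535, -0.20445251,  0.10673049]), np.float64(0.03652858488649255))
can3 (((366.423095703125, 131.9152069091797), (6.0925679206848145, 13.493673324584961), 95.62818145751953), np.int32(79)) (array([ 0.43966076, -0.21046231,  0.10617588]), np.float64(0.00014483706336857873))
```

View pics/crop2.png

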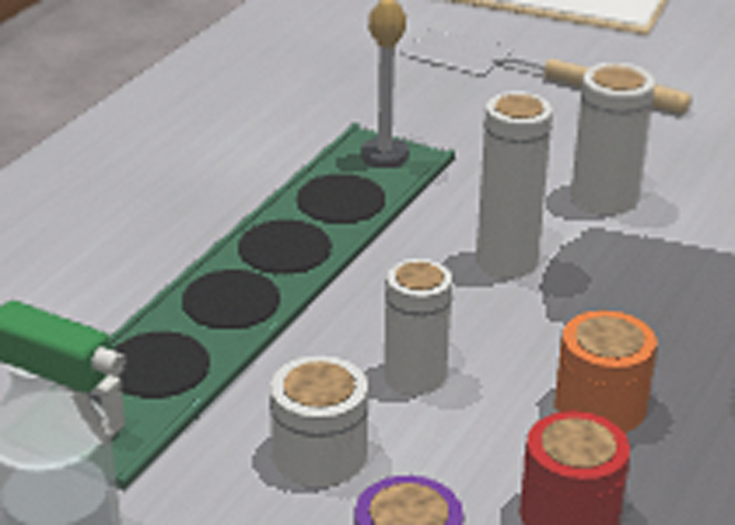

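{"name": "play_rows", "arguments": {"series": [0.7,-0.75,-0.4,0,0,-1,1,0.7,-0.75,-0.4,0,0,-1,1,0.7,-0.75,-0.4,0,0,-1,1,0.7,-0.75,-0.4,0,0,-1,1], "newtons": 15}}

```text
clock: 0.55
eef_pos: [0.2094, -0.512, 0.2656]
orientation: [0.927, 0.374, 0.0, 0.0]
force: [0.0, 0.3, 0.3]
finger_gap: 0.0915
```

```bash
cat > plan.py <<'E'
import sys
from h import *
from scipy.spatial.transform import Rotation as R
def show(x,y,z,yaw=np.pi/2):
    s=monitor.state(); r=R.from_quat(s['orientation']); Rm=r.as_matrix()
    cy,sy=np.cos(yaw),np.sin(yaw)
    Rt=np.array([[cy,sy,0],[sy,-cy,0],[0,0,-1]])
    d=Rm.T@(np.array([x,y,z])-s['eef_pos']); w=R.from_matrix(Rm.T@Rt).as_rotvec()
    print('clock',s['clock'],'pos',np.round(s['eef_pos'],4),'F',np.round(s['force'],1),'gap',round(s['finger_gap'],4),'j',np.round(s['joint_pos'],2))
    print('shift units',np.round(d/.1,3),'turn units',np.round(w/.5,3))
if __name__=='__main__': show(*map(float,sys.argv[1:]))
E
python3 plan.py .45 -.1 .3
```

```text
clock 0.55 pos [ 0.2094 -0.512   0.2656] F [0.  0.3 0.3] gap 0.0915 j [-1.29  0.35  1.47  0.    1.32 -0.49]
shift units [ 4.591 -1.299 -0.343] turn units [ 0.    -0.    -1.608]
```

{"name": "play_rows", "arguments": {"series": [1,-0.3,-0.35,0,0,-0.8,1,1,-0.3,-0.35,0,0,-0.8,1,1,-0.3,-0.35,0,0,-0.8,1]}}

```text
clock: 0.85
eef_pos: [0.2621, -0.4181, 0.302]
orientation: [0.832, 0.554, 0.0, 0.0]
force: [-0.1, -0.5, -0.0]
finger_gap: 0.0911
```

```bash
python3 plan.py .45 -.1 .3
```

```text
clock 0.85 pos [ 0.2621 -0.4181  0.302 ] F [-0.1 -0.5 -0. ] gap 0.0911 j [-1.13  0.23  1.54  0.    1.36 -0.74]
shift units [3.659 0.506 0.022] turn units [ 0.003 -0.    -0.793]
```

{"name": "play_rows", "arguments": {"series": [1,0.15,0,0,0,-0.8,1,1,0.15,0,0,0,-0.8,1,1,0.15,0,0,0,-0.8,1]}}

```text
clock: 1.15
eef_pos: [0.3161, -0.3274, 0.3021]
orientation: [0.702, 0.712, 0.001, 0.0]
force: [-0.0, 0.1, 1.0]
finger_gap: 0.0913
```

```bash
python3 plan.py .45 -.1 .3
```

```text
clock 1.15 pos [ 0.3161 -0.3274  0.3021] F [-0.   0.1  1. ] gap 0.0913 j [-0.94  0.17  1.62  0.    1.35 -0.95]
shift units [2.256 1.369 0.026] turn units [ 0.003 -0.002  0.026]
```

{"name": "play_rows", "arguments": {"series": [0.9,0.9,0,0,0,0.03,1,0.9,0.9,0,0,0,0.03,1,0.9,0.9,0,0,0,0.03,1]}}

```text
clock: 1.45
eef_pos: [0.4062, -0.234, 0.3024]
orientation: [0.708, 0.707, 0.001, 0.0]
force: [0.3, -1.2, 0.0]
finger_gap: 0.0911
```

{"name": "play_rows", "arguments": {"series": [0.9,0.8,0,0,0,0,1,0.9,0.8,0,0,0,0,1,0.9,0.8,0,0,0,0,1,0.9,0.8,0,0,0,0,1,0.9,0.8,0,0,0,0,1]}}

```text
clock: 1.95
eef_pos: [0.4863, -0.1438, 0.3024]
orientation: [0.707, 0.707, 0.001, -0.0]
force: [-1.4, -0.7, -0.0]
finger_gap: 0.0913
```

```bash
python3 - <<'E'
from h import *
im,m=snap('wrist','w1')
E
python3 plan.py .5 0.05 .3
```

```text
clock 2.0 pos [ 0.4859 -0.1443  0.3025] F [-0.1 -0.1  0. ] gap 0.0914 j [-0.41  0.25  1.51  0.    1.37 -0.41]
shift units [1.943 0.139 0.029] turn units [ 0.003 -0.003 -0.002]
```

View pics/w1.png

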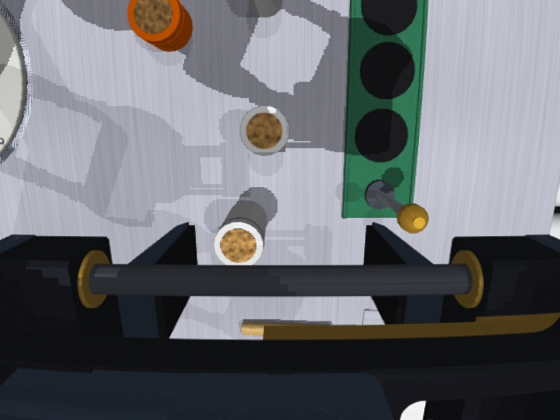

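Wrist view: can_4's lid is at (264,130) and can_3's at (239,244), with pads d (382,135), c (387,70) and b (389,8) and the nozzle foot at (380,193). I'll take a second view further along +y.

{"name": "play_rows", "arguments": {"series": [1,0.1,0,0,0,0,1,1,0.1,0,0,0,0,1,1,0.1,0,0,0,0,1,1,0.1,0,0,0,0,1]}}

```text
clock: 2.4
eef_pos: [0.4957, -0.0444, 0.3028]
orientation: [0.707, 0.707, 0.001, 0.0]
force: [0.2, -0.8, 0.9]
finger_gap: 0.0912
```

```bash
python3 - <<'E'
from h import *
im,m=snap('wrist','w2')
E
```

{"name": "play_rows", "arguments": {"series": [0.9,0,0,0,0,0,1,0.9,0,0,0,0,0,1,0.9,0,0,0,0,0,1,0.9,0,0,0,0,0,1]}}

```text
clock: 2.85
eef_pos: [0.4959, 0.0437, 0.3029]
orientation: [0.708, 0.706, 0.001, 0.0]
force: [-0.5, -1.2, 0.7]
finger_gap: 0.0913
```

```bash
python3 - <<'E'
from h import *
im,m=snap('wrist','w3')
a,_=load('w2'); cv2.imwrite('pics/w23.png',cv2.resize(np.hstack([a,im]),(800,300)))
E
```

```text
(no output)
```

View pics/w23.png

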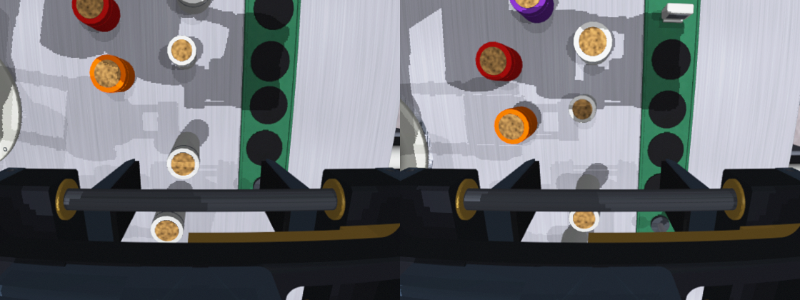

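Both views show the pads and cans: w2 has all four pads, and w3 has can_1 at ~(272,59 full-res), can_2 at ~(254,150) and can_4 at the bottom.

```bash
cat > meas.py <<'E'
from h import *
def comps(mk,lo,hi,asp=1.35):
    n,l,st,c=cv2.connectedComponentsWithStats(mk); o=[]
    H,W=mk.shape
    for i in range(1,n):
        x,y,w,h,a=st[i]
        if lo<a<hi and x>0 and y>0 and x+w<W and y+h<H:
            cs,_=cv2.findContours((l==i).astype(np.uint8),cv2.RETR_EXTERNAL,cv2.CHAIN_APPROX_NONE)
            hull=cv2.convexHull(max(cs,key=len)); 
            if len(hull)<6: continue
            e=cv2.fitEllipse(hull)
            if e[1][1]/e[1][0]<asp and cv2.contourArea(hull)/(np.pi/4*e[1][0]*e[1][1])>.85: o.append(e)
    return o
def tans(im):
    h=cv2.cvtColor(im,cv2.COLOR_BGR2HSV)
    m=cv2.inRange(h,(6,50,40),(26,255,255)); return comps(cv2.morphologyEx(m,cv2.MORPH_CLOSE,np.ones((3,3),np.uint8)),100,3000)
def pads(im,lo=300):
    h=cv2.cvtColor(im,cv2.COLOR_BGR2HSV); m=((im.max(2)<50)*255).astype(np.uint8)
    return comps(cv2.morphologyEx(m,cv2.MORPH_OPEN,np.ones((3,3),np.uint8)),lo,4000)
E
python3 - <<'E'
from meas import *
D={}
for f in ['top0','w1','w2','w3']:
    im,m=load(f); D[f]=(m,tans(im),pads(im))
    print(f,'T',[tuple(np.round(e[0],1)) for e in D[f][1]],'P',[tuple(np.round(e[0],1))+tuple(np.round(e[1],1)) for e in D[f][2]])
nom={'can1':(.485,.1845,.06),'can2':(.4685,.079,.085),'can4':(.4712,-.0836,.135),'can3':(.44,-.2105,.11),'a':(.6248,.163,.01),'b':(.6226,.072,.01),'c':(.6243,-.0077,.01),'d':(.6207,-.091,.01)}
for k,P in nom.items():
    ob=[]
    for f,(m,T,Q) in D.items():
        u=proj(m,P)[0]
        L=T if k[0]=='c' and k!='c' else Q
        if L:
            e=min(L,key=lambda e:np.linalg.norm(np.array(e[0])-u))
            if np.linalg.norm(np.array(e[0])-u)<15: ob.append((f,m,e[0]))
    A=np.zeros((3,3));b=np.zeros(3)
    def solve(ob):
        A=np.zeros((3,3));b=np.zeros(3)
        for _,m,u in ob:
            o,d=ray(m,u);M=np.eye(3)-np.outer(d,d);A+=M;b+=M@o
        return np.linalg.solve(A,b)
    w=[o for o in ob if o[0]!='top0']
    print(k,'all',np.round(solve(ob),4),'wrist',np.round(solve(w),4) if len(w)>1 else '', [(o[0],np.round(onz(o[1],o[2],P[2])[:2],4).tolist()) for o in ob])
E
```

```text
top0 T [(np.float64(406.1), np.float64(144.4)), (np.float64(242.6), np.float64(210.9)), (np.float64(366.9), np.float64(213.4)), (np.float64(289.4), np.float64(217.1)), (np.float64(423.8), np.float64(230.4)), (np.float64(208.1), np.float64(255.3)), (np.float64(302.1), np.float64(274.8)), (np.float64(253.2), np.float64(284.0))] P [(np.float64(253.9), np.float64(156.5), np.float64(28.5), np.float64(29.7)), (np.float64(291.7), np.float64(157.9), np.float64(28.6), np.float64(29.7)), (np.float64(324.7), np.float64(157.7), np.float64(28.5), np.float64(29.7)), (np.float64(359.2), np.float64(159.6), np.float64(28.5), np.float64(29.8))]
w1 T [(np.float64(263.8), np.float64(130.3)), (np.float64(412.3), np.float64(217.7)), (np.float64(237.9), np.float64(245.3))] P [(np.float64(386.7), np.float64(70.0), np.float64(54.1), np.float64(58.2)), (np.float64(380.5), np.float64(134.9), np.float64(51.9), np.float64(54.3))]
w2 T [(np.float64(253.9), np.float64(69.9)), (np.float64(156.2), np.float64(103.6)), (np.float64(255.8), np.float64(229.4)), (np.float64(233.1), np.float64(322.7))] P [(np.float64(377.4
[... 829 characters left out ...]
', [0.4703, -0.0819]), ('w2', [0.4704, -0.0818]), ('w3', [0.4704, -0.0814])]
can3 all [ 0.4388 -0.209   0.108 ] wrist [ 0.4388 -0.2078  0.1094] [('top0', [0.4391, -0.2093]), ('w1', [0.4388, -0.2075]), ('w2', [0.439, -0.2074])]
a all [0.6193 0.1622 0.0282] wrist  [('top0', [0.6248, 0.1628]), ('w3', [0.6239, 0.1644])]
b all [0.6225 0.0733 0.0085] wrist [0.6233 0.0741 0.0046] [('top0', [0.6226, 0.0719]), ('w2', [0.6216, 0.0735]), ('w3', [0.6219, 0.0745])]
c all [ 0.6231 -0.0065  0.0116] wrist [ 0.6245 -0.0058  0.006 ] [('top0', [0.6241, -0.0077]), ('w1', [0.6232, -0.0064]), ('w2', [0.6235, -0.0056])]
d all [ 0.618  -0.0891  0.0178] wrist  [('top0', [0.6207, -0.0906]), ('w1', [0.6198, -0.0892])]
```

The wrist-pair heights come out at 85, 134 and 109 mm, against the given 85, 135 and 110. can_1 was in only one wrist view, so its top plus wrist fit gives 64 mm against 60. The pads lie near 10 mm within noise. Now I fetch can_1 at (.4838,.185).

{"name": "play_rows", "arguments": {"series": [0.9,-0.1,1,0,0,0,1,0.9,-0.1,1,0,0,0,1,0.9,-0.1,1,0,0,0,1,0.9,-0.1,1,0,0,0,1]}}

```text
clock: 3.3
eef_pos: [0.4846, 0.1334, 0.1999]
orientation: [0.708, 0.706, -0.001, -0.001]
force: [-0.5, 0.2, 0.6]
finger_gap: 0.0913
```

```bash
python3 plan.py .4838 .185 .12
```

```text
clock 3.3 pos [0.4846 0.1334 0.1999] F [-0.5  0.2  0.6] gap 0.0913 j [0.15 0.35 1.67 0.   1.12 0.15]
shift units [ 0.516 -0.006  0.799] turn units [-0.008 -0.    -0.006]
```

{"name": "play_rows", "arguments": {"series": [0.52,0,0.8,-0.008,0,-0.006,1,0.52,0,0.8,-0.008,0,-0.006,1,0.52,0,0.8,-0.008,0,-0.006,1,0.52,0,0.8,-0.008,0,-0.006,1]}}

```text
clock: 3.7
eef_pos: [0.485, 0.1841, 0.12]
orientation: [0.707, 0.707, -0.0, -0.0]
force: [-0.1, -1.0, 0.3]
finger_gap: 0.0912
```

```bash
python3 plan.py .4838 .185 .027; python3 - <<'E'
from meas import *
im,m=snap('wrist','w4'); 
for e in tans(im): print(np.round(e[0],1),np.round(onz(m,e[0],.06),4))
E
```

```text
clock 3.7 pos [0.485  0.1841 0.12  ] F [-0.1 -1.   0.3] gap 0.0912 j [ 0.25  0.48  1.73 -0.    0.93  0.25]
shift units [ 0.01  -0.011  0.93 ] turn units [-0.001  0.001 -0.001]
```

View pics/w4.png

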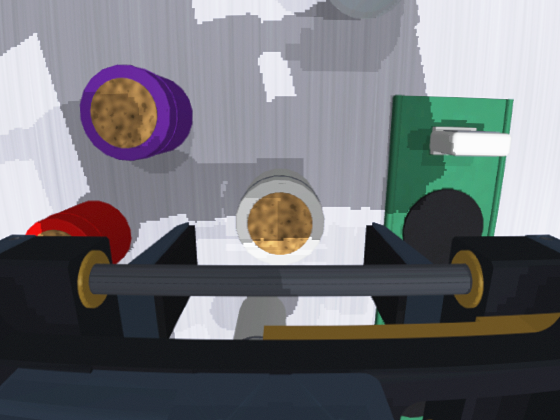

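can_1's lid is at (281,222), centred between the fingers (195 and 366). I lower and grip.

{"name": "play_rows", "arguments": {"series": [0.01,-0.01,0.5,0,0,0,1,0.01,-0.01,0.93,0,0,0,1,0.01,-0.01,0.93,0,0,0,1,0.01,-0.01,0.93,0,0,0,1,0.01,-0.01,0.93,0,0,0,0], "newtons": 20}}

```text
clock: 4.25
eef_pos: [0.4864, 0.1849, 0.0304]
orientation: [0.708, 0.707, 0.002, 0.001]
force: [1.0, -0.2, 0.7]
finger_gap: 0.0859
```

{"name": "play_rows", "arguments": {"series": [0,0,0,0,0,0,0,0,0,0,0,0,0,0,0,0,0,0,0,0,0,0,0,0,0,0,0,0,0,0,0,0,0,0,0]}}

```text
clock: 4.75
eef_pos: [0.4866, 0.185, 0.0313]
orientation: [0.708, 0.707, 0.002, 0.002]
force: [-3.4, -1.8, 17.5]
finger_gap: 0.0616
```

```bash
python3 plan.py .4838 .185 .18; python3 - <<'E'
from meas import *
s=monitor.state();print(s['force'],s['torque'],s['orientation'])
im,m=snap('wrist','w5'); 
E
```

```text
clock 4.75 pos [0.4866 0.185  0.0313] F [-3.4 -1.8 17.5] gap 0.0616 j [ 0.25  0.63  1.79 -0.    0.71  0.25]
shift units [ 0.002 -0.02  -1.487] turn units [ 0.011 -0.002 -0.003]
[-3.42003333 -1.75751214 17.46471703] [-0.22993314  0.62165541 -0.05913741] [0.70763611 0.7065714  0.00233169 0.00160203]
```

View pics/w5.png

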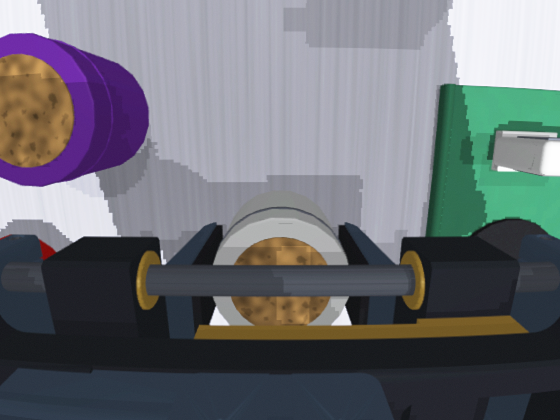

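{"name": "play_rows", "arguments": {"series": [0,0,-0.1,0,0,0,0,0,0,-0.4,0,0,0,0,0,0,-0.8,0,0,0,0,0,0,-1,0,0,0,0,0,0,-1,0,0,0,0]}}

```text
clock: 5.3
eef_pos: [0.4875, 0.1853, 0.1344]
orientation: [0.708, 0.707, 0.004, 0.003]
force: [1.3, -0.0, -2.0]
finger_gap: 0.0616
```

```bash
python3 plan.py .62 -.0896 .13
```

```text
clock 5.3 pos [0.4875 0.1853 0.1344] F [ 1.3 -0.  -2. ] gap 0.0616 j [ 0.25  0.46  1.71 -0.    0.96  0.25]
shift units [-2.748  1.328  0.052] turn units [ 0.021 -0.005 -0.002]
```

{"name": "play_rows", "arguments": {"series": [-0.4,0.7,-0.2,0.02,-0.005,0,0,-0.9,1,-0.2,0.02,-0.005,0,0,-0.9,1,-0.2,0.02,-0.005,0,0,-0.9,1,-0.2,0.02,-0.005,0,0]}}

```text
clock: 5.7
eef_pos: [0.5903, 0.0917, 0.1548]
orientation: [0.709, 0.706, 0.0, 0.001]
force: [0.7, 1.0, -2.5]
finger_gap: 0.0619
```

```bash
python3 plan.py .62 -.0896 .13
```

```text
clock 5.7 pos [0.5903 0.0917 0.1548] F [ 0.7  1.  -2.5] gap 0.0619 j [ 0.05  0.53  1.5  -0.    1.11  0.06]
shift units [-1.811  0.304  0.251] turn units [ 0.005  0.002 -0.009]
```

{"name": "play_rows", "arguments": {"series": [-0.5,0.2,0,0,0,-0.01,0,-0.9,0.3,0,0,0,-0.01,0,-0.9,0.3,0,0,0,-0.01,0]}}

```text
clock: 6.0
eef_pos: [0.6208, -0.0032, 0.1538]
orientation: [0.708, 0.706, -0.0, 0.001]
force: [-0.5, 1.2, -2.3]
finger_gap: 0.0621
```

{"name": "play_rows", "arguments": {"series": [-0.5,0,0,0,0,0,0,-0.9,0,0.25,0,0,0,0,-0.9,0,0.25,0,0,0,0,-0.9,0,0.25,0,0,0,0,-0.9,0,0.25,0,0,0,0]}}

```text
clock: 6.5
eef_pos: [0.6202, -0.0921, 0.1287]
orientation: [0.708, 0.706, -0.0, 0.001]
force: [-0.2, 0.2, -2.5]
finger_gap: 0.0615
```

```bash
python3 plan.py .62 -.0896 .06; python3 - <<'E'
from meas import *
im,m=snap('wrist','w6'); snap('side','s6')
E
```

```text
clock 6.5 pos [ 0.6202 -0.0921  0.1287] F [-0.2  0.2 -2.5] gap 0.0615 j [-0.24  0.6   1.45 -0.    1.1  -0.24]
shift units [ 0.026 -0.003  0.687] turn units [ 0.002  0.003 -0.005]
```

View pics/w6.png

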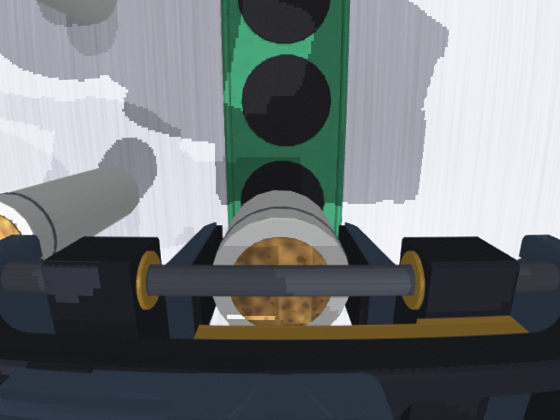

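View pics/s6.png

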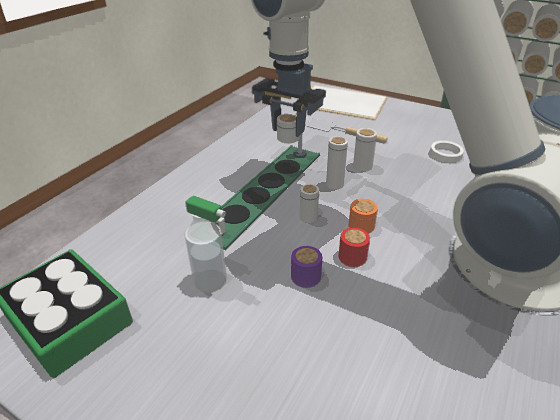

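The can is held upright over pad_d, clear of the nozzle. Lowering.

{"name": "play_rows", "arguments": {"series": [0.025,0,0.4,0,0,0,0,0.025,0,0.7,0,0,0,0,0.025,0,0.8,0,0,0,0,0.025,0,0.8,0,0,0,0,0.025,0,0.8,0,0,0,0]}}

```text
clock: 7.1
eef_pos: [0.6216, -0.0894, 0.0505]
orientation: [0.707, 0.707, 0.0, 0.002]
force: [-0.1, 0.2, -2.1]
finger_gap: 0.0616
```

```bash
python3 plan.py .62 -.0896 .0413
```

```text
clock 7.1 pos [ 0.6216 -0.0894  0.0505] F [-0.1  0.2 -2.1] gap 0.0616 j [-0.24  0.7   1.51 -0.    0.94 -0.23]
shift units [-0.002 -0.017  0.092] turn units [ 0.007  0.005 -0.002]
```

{"name": "play_rows", "arguments": {"series": [0,-0.015,0.05,0.007,0.005,0,0,0,-0.015,0.07,0.007,0.005,0,0,0,-0.015,0.09,0.007,0.005,0,0,0,-0.015,0.1,0.007,0.005,0,0]}}

```text
clock: 7.5
eef_pos: [0.6203, -0.0896, 0.0412]
orientation: [0.707, 0.707, 0.0, 0.0]
force: [-8.1, 0.7, 24.9]
finger_gap: 0.0616
```

{"name": "play_rows", "arguments": {"series": [0,0,-0.01,0,0,0,0,0,0,-0.01,0,0,0,0.8,0,0,-0.01,0,0,0,1,0,0,-0.01,0,0,0,1,0,0,-0.01,0,0,0,1]}}

```text
clock: 8.0
eef_pos: [0.6203, -0.0896, 0.0422]
orientation: [0.707, 0.707, 0.0, 0.0]
force: [-0.0, -0.0, 0.3]
finger_gap: 0.0901
```

{"name": "play_rows", "arguments": {"series": [0,0,-0.3,0,0,0,1,0,0,-0.7,0,0,0,1,0,0,-1,0,0,0,1,0,0,-1,0,0,0,1]}}

```text
clock: 8.4
eef_pos: [0.6224, -0.09, 0.1464]
orientation: [0.707, 0.707, 0.002, 0.003]
force: [1.1, -0.0, 0.2]
finger_gap: 0.0914
```

```bash
python3 plan.py .4674 .0799 .2; python3 - <<'E'
from meas import *
im,m=snap('wrist','w7'); im2,m2=snap('top','t7')
for e in tans(im): print('w',np.round(e[0],1),np.round(onz(m,e[0],.07),4))
for e in tans(im2): print('t',np.round(e[0],1),np.round(onz(m2,e[0],.07),4))
E
```

```text
clock 8.4 pos [ 0.6224 -0.09    0.1464] F [ 1.1 -0.   0.2] gap 0.0914 j [-0.24  0.58  1.43 -0.    1.13 -0.24]
shift units [ 1.697 -1.548 -0.55 ] turn units [ 0.014  0.004 -0.002]
w [276.8 217.5] [ 0.62   -0.0893  0.07  ]
```

View pics/w7.png

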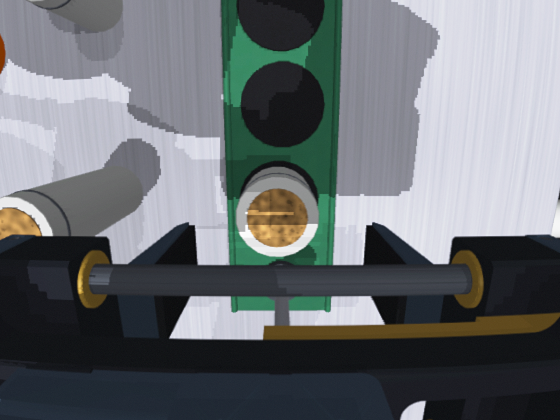

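can_1 stands at (.620,-.0893), against pad_d at (.620,-.0896). Next is can_2.

{"name": "play_rows", "arguments": {"series": [0.9,-0.4,-0.5,0.014,0,0,1,0.9,-0.4,-0.5,0.014,0,0,1,0.9,-0.4,-0.5,0.014,0,0,1]}}

```text
clock: 8.8
eef_pos: [0.5788, 0.0037, 0.1931]
orientation: [0.707, 0.707, -0.002, -0.002]
force: [-0.1, -0.2, -0.1]
finger_gap: 0.0913
```

{"name": "play_rows", "arguments": {"series": [0.8,-1,0,0,0,0,1,0.8,-1,0,0,0,0,1,0.8,-1,0,0,0,0,1,0.8,-1,0,0,0,0,1]}}

```text
clock: 9.2
eef_pos: [0.4748, 0.0853, 0.1926]
orientation: [0.706, 0.708, -0.003, -0.004]
force: [-0.9, -0.6, -0.3]
finger_gap: 0.0908
```

```bash
python3 plan.py .4674 .0799 .1; python3 - <<'E'
from meas import *
im,m=snap('wrist','w8')
for e in tans(im): print('w',np.round(e[0],1),np.round(onz(m,e[0],.085),4))
E
```

```text
clock 9.2 pos [0.4748 0.0853 0.1926] F [-0.9 -0.6 -0.3] gap 0.0908 j [0.05 0.34 1.72 0.   1.09 0.05]
shift units [-0.054 -0.065  0.927] turn units [-0.02  -0.001  0.006]
w [106.3 119.2] [0.3343 0.1577 0.085 ]
w [273.2 214.1] [0.4674 0.0803 0.085 ]
```

{"name": "play_rows", "arguments": {"series": [-0.05,-0.065,0.4,-0.02,0,0.006,1,-0.05,-0.065,0.8,-0.02,0,0.006,1,-0.05,-0.065,0.8,-0.02,0,0.006,1]}}

```text
clock: 9.55
eef_pos: [0.4678, 0.0784, 0.109]
orientation: [0.707, 0.707, -0.002, -0.002]
force: [0.5, -0.2, 1.0]
finger_gap: 0.0911
```

```bash
python3 plan.py .4674 .0801 .042
```

```text
clock 9.55 pos [0.4678 0.0784 0.109 ] F [ 0.5 -0.2  1. ] gap 0.0911 j [ 0.04  0.45  1.84 -0.    0.86  0.04]
shift units [ 0.017 -0.001  0.67 ] turn units [-0.011  0.001 -0.002]
```

{"name": "play_rows", "arguments": {"series": [0.015,0,0.3,-0.01,0,0,1,0.015,0,0.67,-0.01,0,0,1,0.015,0,0.67,-0.01,0,0,1,0.015,0,0.67,-0.01,0,0,1,0.015,0,0.67,-0.01,0,0,0]}}

```text
clock: 10.05
eef_pos: [0.4689, 0.0798, 0.0438]
orientation: [0.708, 0.707, 0.001, 0.001]
force: [0.2, -0.6, 0.5]
finger_gap: 0.086
```

{"name": "play_rows", "arguments": {"series": [0,0,0,0,0,0,0,0,0,0,0,0,0,0,0,0,0,0,0,0,0,0,0,0,0,0,0,0,0,0,0,0,0,0,0]}}

```text
clock: 10.55
eef_pos: [0.4688, 0.0798, 0.0439]
orientation: [0.708, 0.707, 0.001, 0.001]
force: [0.3, -0.8, 0.2]
finger_gap: 0.0457
```

```bash
python3 plan.py .4674 .0801 .042
```

```text
clock 10.55 pos [0.4688 0.0798 0.0439] F [ 0.3 -0.8  0.2] gap 0.0457 j [ 0.04  0.57  1.89 -0.    0.68  0.04]
shift units [ 0.003 -0.014  0.019] turn units [ 0.003  0.    -0.002]
```

{"name": "play_rows", "arguments": {"series": [0,0,0,0,0,0,0,0,0,0,0,0,0,0,0,0,-0.1,0,0,0,0,0,0,-0.5,0,0,0,0,0,0,-1,0,0,0,0]}}

```text
clock: 11.05
eef_pos: [0.4673, 0.0798, 0.1444]
orientation: [0.708, 0.707, -0.001, -0.001]
force: [1.4, -0.2, -1.5]
finger_gap: 0.0434
```

```bash
python3 plan.py .6236 -.0063 .13
```

```text
clock 11.05 pos [0.4673 0.0798 0.1444] F [ 1.4 -0.2 -1.5] gap 0.0434 j [ 0.04  0.39  1.8  -0.    0.94  0.04]
shift units [-0.859  1.564  0.141] turn units [-0.004  0.001 -0.002]
```

{"name": "play_rows", "arguments": {"series": [-0.3,0.5,0,0,0,0,0,-0.6,1,0,0,0,0,0,-0.6,1,0,0,0,0,0,-0.6,1,0,0,0,0,0]}}

```text
clock: 11.45
eef_pos: [0.5692, 0.0182, 0.1448]
orientation: [0.708, 0.706, -0.0, 0.0]
force: [-1.0, 0.2, -1.7]
finger_gap: 0.0436
```

```bash
python3 plan.py .6236 -.0063 .1
```

```text
clock 11.45 pos [0.5692 0.0182 0.1448] F [-1.   0.2 -1.7] gap 0.0436 j [-0.07  0.51  1.58 -0.    1.06 -0.07]
shift units [-0.244  0.545  0.448] turn units [-0.001  0.001 -0.006]
```

{"name": "play_rows", "arguments": {"series": [-0.25,0.54,0,0,0,-0.006,0,-0.25,0.54,0.2,0,0,-0.006,0,-0.25,0.54,0.45,0,0,-0.006,0,-0.25,0.54,0.65,0,0,-0.006,0,-0.25,0.54,0.65,0,0,-0.006,0]}}

```text
clock: 11.95
eef_pos: [0.6204, -0.0063, 0.0777]
orientation: [0.707, 0.707, -0.002, -0.002]
force: [-0.2, 2.1, -1.1]
finger_gap: 0.0434
```

```bash
python3 plan.py .6236 -.0063 .0539;  python3 - <<'E'
from meas import *
im,m=snap('wrist','w9')
E
```

```text
clock 11.95 pos [ 0.6204 -0.0063  0.0777] F [-0.2  2.1 -1.1] gap 0.0434 j [-0.11  0.66  1.5  -0.    0.99 -0.11]
shift units [-0.     0.033  0.238] turn units [-0.012 -0.     0.001]
```

View pics/w9.png

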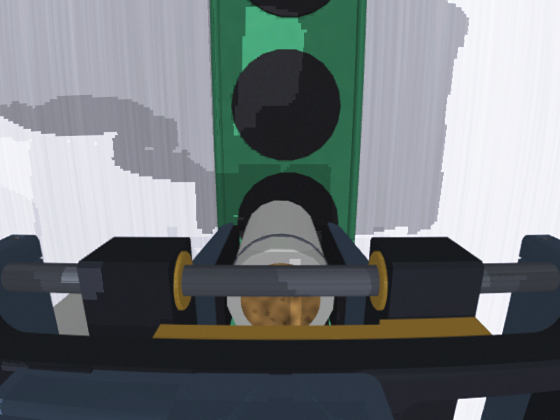

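{"name": "play_rows", "arguments": {"series": [0,0.033,0.1,-0.012,0,0,0,0,0.033,0.18,-0.012,0,0,0,0,0.033,0.2,-0.012,0,0,0,0,0.033,0.22,-0.012,0,0,0,0,0.033,0.22,-0.012,0,0,0]}}

```text
clock: 12.5
eef_pos: [0.6247, -0.0064, 0.0574]
orientation: [0.707, 0.707, 0.001, 0.001]
force: [0.3, -0.1, -1.0]
finger_gap: 0.0435
```

```bash
python3 plan.py .6236 -.0063 .0539
```

```text
clock 12.5 pos [ 0.6247 -0.0064  0.0574] F [ 0.3 -0.1 -1. ] gap 0.0435 j [-0.11  0.68  1.51  0.    0.95 -0.11]
shift units [ 0.001 -0.012  0.035] turn units [0.005 0.001 0.001]
```

{"name": "play_rows", "arguments": {"series": [0,-0.012,0.02,0.004,0,0,0,0,-0.012,0.03,0.004,0,0,0,0,-0.012,0.035,0.004,0,0,0,0,-0.012,0.04,0.004,0,0,0]}}

```text
clock: 12.9
eef_pos: [0.6235, -0.0064, 0.0539]
orientation: [0.707, 0.707, 0.0, 0.0]
force: [-5.5, 0.2, 16.1]
finger_gap: 0.0436
```

{"name": "play_rows", "arguments": {"series": [0,0,-0.005,0,0,0,0,0,0,-0.005,0,0,0,0.7,0,0,-0.005,0,0,0,1,0,0,-0.005,0,0,0,1,0,0,-0.005,0,0,0,1]}}

```text
clock: 13.4
eef_pos: [0.6235, -0.0064, 0.0543]
orientation: [0.707, 0.707, 0.0, 0.0]
force: [0.3, -1.0, -0.4]
finger_gap: 0.0731
```

{"name": "play_rows", "arguments": {"series": [0,0,-0.3,0,0,0,1,0,0,-0.7,0,0,0,1,0,0,-1,0,0,0,1,0,0,-1,0,0,0,1]}}

```text
clock: 13.8
eef_pos: [0.6257, -0.0065, 0.1586]
orientation: [0.707, 0.707, 0.002, 0.003]
force: [-0.2, -1.2, -0.6]
finger_gap: 0.0911
```

```bash
python3 plan.py .4389 -.208 .22; python3 - <<'E'
from meas import *
im,m=snap('wrist','w10')
for e in tans(im): print('w',np.round(e[0],1),np.round(onz(m,e[0],.095),4))
E
```

```text
clock 13.8 pos [ 0.6257 -0.0065  0.1586] F [-0.2 -1.2 -0.6] gap 0.0911 j [-0.11  0.56  1.43 -0.    1.15 -0.11]
shift units [-2.014 -1.865 -0.626] turn units [0.015 0.002 0.001]
w [276.4 222.8] [ 0.6231 -0.0058  0.095 ]
```

can_2 stands at (.6231,-.0058), against pad_c at (.6236,-.0063). On to can_3, passing high over can_4.

{"name": "play_rows", "arguments": {"series": [-0.6,-0.6,-0.7,0.015,0,0,1,-1,-0.9,-0.7,0.015,0,0,1,-1,-0.9,-0.7,0.015,0,0,1,-1,-0.9,-0.7,0.015,0,0,1]}}

```text
clock: 14.25
eef_pos: [0.532, -0.1095, 0.227]
orientation: [0.708, 0.706, -0.002, -0.0]
force: [0.9, 0.5, -0.5]
finger_gap: 0.0915
```

{"name": "play_rows", "arguments": {"series": [-1,-0.9,0,0,0,0,1,-1,-0.9,0,0,0,0,1,-1,-0.9,0,0,0,0,1,-1,-0.9,0,0,0,0,1]}}

```text
clock: 14.65
eef_pos: [0.4389, -0.2114, 0.2265]
orientation: [0.709, 0.705, -0.002, -0.001]
force: [-0.4, -0.1, -0.1]
finger_gap: 0.0913
```

```bash
python3 plan.py .4389 -.208 .14; python3 - <<'E'
from meas import *
im,m=snap('wrist','w11')
for e in tans(im): print('w',np.round(e[0],1),np.round(onz(m,e[0],.11),4))
E
```

```text
clock 14.65 pos [ 0.4389 -0.2114  0.2265] F [-0.4 -0.1 -0.1] gap 0.0913 j [-0.57  0.3   1.67 -0.    1.17 -0.56]
shift units [0.035 0.004 0.865] turn units [-0.011  0.003 -0.011]
w [325.5  34. ] [ 0.4733 -0.076   0.11  ]
w [478.3  65.3] [ 0.5968 -0.0965  0.11  ]
w [514.1 160. ] [ 0.6379 -0.1721  0.11  ]
w [281.3 201.1] [ 0.4388 -0.2076  0.11  ]
```

{"name": "play_rows", "arguments": {"series": [0.037,0,0.4,-0.01,0,-0.01,1,0.037,0,0.85,-0.01,0,-0.01,1,0.037,0,0.85,-0.01,0,-0.01,1,0.037,0,0.85,-0.01,0,-0.01,1]}}

```text
clock: 15.1
eef_pos: [0.4402, -0.2058, 0.1416]
orientation: [0.707, 0.707, -0.0, -0.001]
force: [0.1, 0.7, 0.5]
finger_gap: 0.0915
```

```bash
python3 plan.py .4388 -.2077 .062
```

```text
clock 15.1 pos [ 0.4402 -0.2058  0.1416] F [0.1 0.7 0.5] gap 0.0915 j [-0.56  0.41  1.78 -0.    0.95 -0.56]
shift units [-0.019 -0.013  0.796] turn units [-0.003 -0.001  0.001]
```

{"name": "play_rows", "arguments": {"series": [-0.02,-0.013,0.4,0,0,0,1,-0.02,-0.013,0.8,0,0,0,1,-0.02,-0.013,0.8,0,0,0,1,-0.02,-0.013,0.8,0,0,0,1,-0.02,-0.013,0.8,0,0,0,0]}}

```text
clock: 15.6
eef_pos: [0.4402, -0.2085, 0.0639]
orientation: [0.707, 0.707, 0.0, 0.001]
force: [-0.1, -0.3, -0.2]
finger_gap: 0.0858
```

{"name": "play_rows", "arguments": {"series": [0,0,0,0,0,0,0,0,0,0,0,0,0,0,0,0,0,0,0,0,0,0,0,0,0,0,0,0,0,0,0,0,0,0,0]}}

```text
clock: 16.1
eef_pos: [0.4402, -0.2085, 0.0643]
orientation: [0.707, 0.707, -0.0, 0.001]
force: [-2.5, -0.7, 10.6]
finger_gap: 0.0557
```

```bash
python3 plan.py .4388 -.2077 .062
```

```text
clock 16.1 pos [ 0.4402 -0.2085  0.0643] F [-2.5 -0.7 10.6] gap 0.0557 j [-0.56  0.54  1.85 -0.    0.75 -0.57]
shift units [ 0.008 -0.014  0.023] turn units [0.003 0.003 0.002]
```

{"name": "play_rows", "arguments": {"series": [0,0,0,0,0,0,0,0,0,-0.1,0,0,0,0,0,0,-0.5,0,0,0,0,0,0,-1,0,0,0,0,0,0,-1,0,0,0,0]}}

```text
clock: 16.6
eef_pos: [0.4423, -0.2097, 0.1699]
orientation: [0.707, 0.707, 0.001, 0.005]
force: [0.2, -0.1, -4.1]
finger_gap: 0.0559
```

{"name": "play_rows", "arguments": {"series": [0,0,-0.4,0,0,0,0,0.3,0.2,-0.75,0,0,0,0,0.8,0.5,-0.75,0,0,0,0,0.8,0.5,-0.75,0,0,0,0]}}

```text
clock: 17.0
eef_pos: [0.4933, -0.1259, 0.2458]
orientation: [0.706, 0.708, 0.002, 0.006]
force: [-0.2, -0.3, -4.0]
finger_gap: 0.0558
```

```bash
python3 plan.py .6219 .0728 .235
```

```text
clock 17.0 pos [ 0.4933 -0.1259  0.2458] F [-0.2 -0.3 -4. ] gap 0.0558 j [-0.37  0.3   1.61 -0.    1.22 -0.37]
shift units [1.983 1.291 0.111] turn units [0.021 0.011 0.006]
```

{"name": "play_rows", "arguments": {"series": [0.5,0.4,0,0.02,0.01,0,0,1,0.65,0,0.02,0.01,0,0,1,0.65,0,0.02,0.01,0,0,1,0.65,0,0.02,0.01,0,0]}}

```text
clock: 17.4
eef_pos: [0.5586, -0.023, 0.2451]
orientation: [0.705, 0.709, -0.0, -0.0]
force: [0.3, -0.7, -2.8]
finger_gap: 0.0559
```

{"name": "play_rows", "arguments": {"series": [0.5,0.3,0,0,0,0,0,1,0.6,0,0,0,0,0,1,0.6,0,0,0,0,0,1,0.6,0.3,0,0,0,0,1,0.6,0.5,0,0,0,0]}}

```text
clock: 17.9
eef_pos: [0.6171, 0.0772, 0.1934]
orientation: [0.705, 0.71, -0.001, -0.001]
force: [-0.8, 0.6, -3.8]
finger_gap: 0.0559
```

```bash
python3 plan.py .6219 .0728 .12; python3 - <<'E'
from meas import *
snap('side','s12')
E
```

```text
clock 17.9 pos [0.6171 0.0772 0.1934] F [-0.8  0.6 -3.8] gap 0.0559 j [0.03 0.52 1.39 0.   1.23 0.02]
shift units [-0.045  0.049  0.733] turn units [-0.005 -0.     0.014]
```

View pics/s12.png

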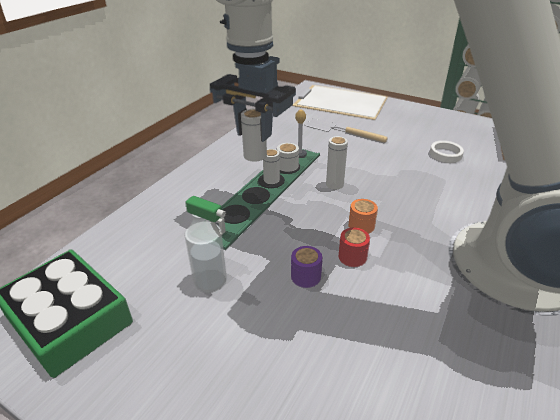

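{"name": "play_rows", "arguments": {"series": [-0.045,0.05,0.1,-0.005,0,0.014,0,-0.045,0.05,0.5,-0.005,0,0.014,0,-0.045,0.05,0.9,-0.005,0,0.014,0,-0.045,0.05,1,-0.005,0,0.014,0,-0.045,0.05,1,-0.005,0,0.014,0]}}

```text
clock: 18.45
eef_pos: [0.6193, 0.0717, 0.0895]
orientation: [0.708, 0.707, -0.003, -0.002]
force: [0.4, 0.4, -2.5]
finger_gap: 0.0555
```

```bash
python3 plan.py .6219 .0728 .0743
```

```text
clock 18.45 pos [0.6193 0.0717 0.0895] F [ 0.4  0.4 -2.5] gap 0.0555 j [ 0.02  0.64  1.48 -0.    1.02  0.02]
shift units [0.011 0.027 0.151] turn units [-0.014  0.    -0.002]
```

{"name": "play_rows", "arguments": {"series": [0.01,0.027,0.03,-0.014,0,0,0,0.01,0.027,0.08,-0.014,0,0,0,0.01,0.027,0.11,-0.014,0,0,0,0.01,0.027,0.12,-0.014,0,0,0,0.01,0.027,0.12,-0.014,0,0,0]}}

```text
clock: 18.95
eef_pos: [0.622, 0.0727, 0.0777]
orientation: [0.707, 0.707, -0.0, 0.0]
force: [0.0, -1.0, -3.8]
finger_gap: 0.0561
```

```bash
python3 plan.py .6219 .0728 .0743
```

```text
clock 18.95 pos [0.622  0.0727 0.0777] F [ 0.  -1.  -3.8] gap 0.0561 j [ 0.02  0.66  1.49 -0.    0.99  0.02]
shift units [ 0.001 -0.001  0.034] turn units [ 0.     0.    -0.002]
```

{"name": "play_rows", "arguments": {"series": [0,0,0.02,0,0,0,0,0,0,0.03,0,0,0,0,0,0,0.035,0,0,0,0,0,0,0.038,0,0,0,0]}}

```text
clock: 19.35
eef_pos: [0.622, 0.0727, 0.0744]
orientation: [0.707, 0.707, 0.0, 0.0]
force: [-4.9, -1.0, 10.3]
finger_gap: 0.056
```

{"name": "play_rows", "arguments": {"series": [0,0,-0.003,0,0,0,0,0,0,-0.003,0,0,0,0.8,0,0,-0.003,0,0,0,1,0,0,-0.003,0,0,0,1,0,0,-0.003,0,0,0,1]}}

```text
clock: 19.85
eef_pos: [0.622, 0.0727, 0.0747]
orientation: [0.707, 0.707, 0.0, 0.0]
force: [-0.1, -1.2, -0.5]
finger_gap: 0.0847
```

{"name": "play_rows", "arguments": {"series": [0,0,-0.3,0,0,0,1,0,0,-0.7,0,0,0,1,0,0,-1,0,0,0,1,0,0,-1,0,0,0,1]}}

```text
clock: 20.25
eef_pos: [0.6242, 0.0728, 0.179]
orientation: [0.707, 0.707, 0.003, 0.003]
force: [-0.4, 0.1, 0.6]
finger_gap: 0.0913
```

```bash
python3 plan.py .4704 -.082 .24; python3 - <<'E'
from meas import *
im,m=snap('wrist','w13')
for e in tans(im): print('w',np.round(e[0],1),np.round(onz(m,e[0],.12),4))
E
```

```text
clock 20.25 pos [0.6242 0.0728 0.179 ] F [-0.4  0.1  0.6] gap 0.0913 j [ 0.02  0.54  1.4  -0.    1.2   0.02]
shift units [-1.549 -1.532 -0.621] turn units [ 0.015  0.    -0.002]
w [276.2 224.8] [0.6215 0.0735 0.12  ]
```

can_3 stands at (.6215,.0735), against pad_b at (.6219,.0736). Now can_4.

{"name": "play_rows", "arguments": {"series": [-0.4,-0.5,-0.6,0.015,0,0,1,-0.8,-0.8,-0.6,0.015,0,0,1,-0.8,-0.8,-0.6,0.015,0,0,1,-0.8,-0.8,-0.6,0.015,0,0,1]}}

```text
clock: 20.7
eef_pos: [0.5407, -0.0093, 0.2368]
orientation: [0.708, 0.706, -0.002, -0.001]
force: [-0.4, 0.8, -0.6]
finger_gap: 0.0911
```

{"name": "play_rows", "arguments": {"series": [-0.8,-0.75,0,0,0,0,1,-0.8,-0.75,0,0,0,0,1,-0.8,-0.75,0,0,0,0,1,-0.8,-0.75,0,0,0,0,1]}}

```text
clock: 21.1
eef_pos: [0.4645, -0.0898, 0.2364]
orientation: [0.709, 0.705, -0.002, -0.002]
force: [1.5, -0.1, -0.2]
finger_gap: 0.0914
```

```bash
python3 plan.py .4704 -.082 .165; python3 - <<'E'
from meas import *
im,m=snap('wrist','w14')
for e in tans(im): print('w',np.round(e[0],1),np.round(onz(m,e[0],.135),4))
E
```

```text
clock 21.1 pos [ 0.4645 -0.0898  0.2364] F [ 1.5 -0.1 -0.2] gap 0.0914 j [-0.32  0.27  1.69 -0.    1.19 -0.31]
shift units [0.078 0.062 0.714] turn units [-0.01   0.001 -0.011]
w [459.7 106.5] [ 0.6018 -0.0081  0.135 ]
w [435.5 192.9] [ 0.5889 -0.076   0.135 ]
w [288.8 200.4] [ 0.4704 -0.0818  0.135 ]
```

{"name": "play_rows", "arguments": {"series": [0.08,0.06,0.2,-0.01,0,-0.01,1,0.08,0.06,0.7,-0.01,0,-0.01,1,0.08,0.06,0.7,-0.01,0,-0.01,1,0.08,0.06,0.7,-0.01,0,-0.01,1]}}

```text
clock: 21.55
eef_pos: [0.4715, -0.0802, 0.1666]
orientation: [0.707, 0.708, -0.0, -0.001]
force: [-0.3, 0.4, 1.8]
finger_gap: 0.0916
```

```bash
python3 plan.py .4704 -.0819 .082
```

```text
clock 21.55 pos [ 0.4715 -0.0802  0.1666] F [-0.3  0.4  1.8] gap 0.0916 j [-0.29  0.37  1.77  0.    1.01 -0.3 ]
shift units [-0.017 -0.01   0.846] turn units [-0.003 -0.001  0.003]
```

{"name": "play_rows", "arguments": {"series": [-0.017,-0.01,0.4,0,0,0,1,-0.017,-0.01,0.85,0,0,0,1,-0.017,-0.01,0.85,0,0,0,1,-0.017,-0.01,0.85,0,0,0,1,-0.017,-0.01,0.85,0,0,0,0]}}

```text
clock: 22.05
eef_pos: [0.4721, -0.0822, 0.0841]
orientation: [0.707, 0.708, 0.001, 0.001]
force: [-0.7, -0.7, -0.1]
finger_gap: 0.086
```

{"name": "play_rows", "arguments": {"series": [0,0,0,0,0,0,0,0,0,0,0,0,0,0,0,0,0,0,0,0,0,0,0,0,0,0,0,0,0,0,0,0,0,0,0]}}

```text
clock: 22.55
eef_pos: [0.4719, -0.0822, 0.0842]
orientation: [0.707, 0.708, 0.0, 0.001]
force: [-1.6, -0.9, 7.7]
finger_gap: 0.0478
```

{"name": "play_rows", "arguments": {"series": [0,0,0,0,0,0,0,0,0,0,0,0,0,0,0,0,0,0,0,0,0]}}

```text
clock: 22.85
eef_pos: [0.472, -0.0822, 0.0842]
orientation: [0.707, 0.708, 0.0, 0.001]
force: [-1.4, -0.0, 4.6]
finger_gap: 0.0478
```

{"name": "play_rows", "arguments": {"series": [0,0,-0.1,0,0,0,0,0,0,-0.5,0,0,0,0,0,0,-1,0,0,0,0,0,0,-1,0,0,0,0]}}

```text
clock: 23.25
eef_pos: [0.4743, -0.0829, 0.1898]
orientation: [0.707, 0.708, 0.002, 0.004]
force: [0.7, 0.1, -3.2]
finger_gap: 0.0477
```

{"name": "play_rows", "arguments": {"series": [0.4,0,-0.4,0,0,0,0,1,0,-0.6,0,0,0,0,1,0,-0.6,0,0,0,0,1,0,-0.6,0,0,0,0]}}

```text
clock: 23.65
eef_pos: [0.4736, 0.0196, 0.2509]
orientation: [0.706, 0.709, 0.003, 0.005]
force: [0.6, -1.0, -1.6]
finger_gap: 0.0477
```

```bash
python3 plan.py .624 .1636 .244
```

```text
clock 23.65 pos [0.4736 0.0196 0.2509] F [ 0.6 -1.  -1.6] gap 0.0477 j [-0.08  0.25  1.67 -0.    1.21 -0.09]
shift units [1.434 1.51  0.083] turn units [0.023 0.005 0.009]
```

{"name": "play_rows", "arguments": {"series": [0.5,0.3,0,0.022,0.005,0.009,0,0.9,0.7,0,0.022,0.005,0.009,0,0.9,0.7,0,0.022,0.005,0.009,0,0.9,0.7,0,0.022,0.005,0.009,0]}}

```text
clock: 24.05
eef_pos: [0.5442, 0.1111, 0.2507]
orientation: [0.707, 0.708, -0.0, -0.0]
force: [0.4, -0.7, -2.6]
finger_gap: 0.0475
```

```bash
python3 plan.py .624 .1636 .15
```

```text
clock 24.05 pos [0.5442 0.1111 0.2507] F [ 0.4 -0.7 -2.6] gap 0.0475 j [0.09 0.37 1.48 0.   1.29 0.09]
shift units [0.524 0.799 1.007] turn units [-0.001 -0.001  0.003]
```

{"name": "play_rows", "arguments": {"series": [0.3,0.4,0,0,0,0,0,0.52,0.8,0,0,0,0,0,0.52,0.8,0.3,0,0,0,0,0.52,0.8,0.8,0,0,0,0,0.52,0.8,1,0,0,0,0]}}

```text
clock: 24.55
eef_pos: [0.6215, 0.1617, 0.1461]
orientation: [0.707, 0.708, -0.003, -0.002]
force: [-1.7, -0.5, -3.0]
finger_gap: 0.0477
```

```bash
python3 plan.py .624 .1636 .1; python3 - <<'E'
from meas import *
im,m=snap('wrist','w15'); snap('side','s15')
E
```

```text
clock 24.55 pos [0.6215 0.1617 0.1461] F [-1.7 -0.5 -3. ] gap 0.0477 j [0.16 0.6  1.38 0.   1.17 0.16]
shift units [0.019 0.029 0.461] turn units [-0.014  0.002  0.002]
```

View pics/s15.png

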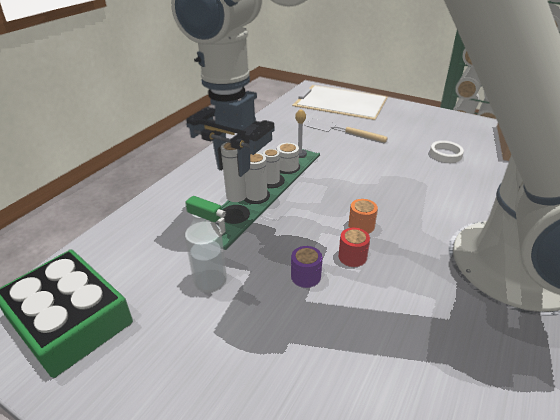

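The tall can is over pad_a and everything is upright. Lowering.

{"name": "play_rows", "arguments": {"series": [0.02,0.03,0.1,-0.014,0,0,0,0.02,0.03,0.3,-0.014,0,0,0,0.02,0.03,0.43,-0.014,0,0,0,0.02,0.03,0.46,-0.014,0,0,0,0.02,0.03,0.46,-0.014,0,0,0]}}

```text
clock: 25.15
eef_pos: [0.6243, 0.1636, 0.1013]
orientation: [0.707, 0.707, -0.001, 0.0]
force: [0.7, 0.3, -2.5]
finger_gap: 0.048
```

```bash
python3 plan.py .624 .1636 .0942
```

```text
clock 25.15 pos [0.6243 0.1636 0.1013] F [ 0.7  0.3 -2.5] gap 0.048 j [ 0.16  0.65  1.42 -0.    1.07  0.16]
shift units [ 0.001 -0.003  0.071] turn units [-0.001  0.002  0.002]
```

{"name": "play_rows", "arguments": {"series": [0,0,0.03,0,0,0,0,0,0,0.05,0,0,0,0,0,0,0.065,0,0,0,0,0,0,0.073,0,0,0,0,0,0,0.074,0,0,0,0]}}

```text
clock: 25.65
eef_pos: [0.6244, 0.1635, 0.0943]
orientation: [0.707, 0.707, -0.0, 0.0]
force: [-2.3, -0.1, 4.2]
finger_gap: 0.0478
```

{"name": "play_rows", "arguments": {"series": [0,0,-0.002,0,0,0,0,0,0,-0.002,0,0,0,0.8,0,0,-0.002,0,0,0,1,0,0,-0.002,0,0,0,1,0,0,-0.002,0,0,0,1]}}

```text
clock: 26.15
eef_pos: [0.6245, 0.1636, 0.0945]
orientation: [0.707, 0.707, -0.0, 0.0]
force: [0.9, 1.1, -0.4]
finger_gap: 0.077
```

{"name": "play_rows", "arguments": {"series": [0,0,-0.3,0,0,0,1,0,0,-0.7,0,0,0,1,0,0,-1,0,0,0,1,0,0,-1,0,0,0,1]}}

```text
clock: 26.55
eef_pos: [0.6266, 0.1641, 0.1991]
orientation: [0.707, 0.707, 0.003, 0.002]
force: [0.7, 0.5, 0.1]
finger_gap: 0.0911
```

```bash
python3 plan.py .5 -.1 .3; python3 - <<'E'
from meas import *
im,m=snap('wrist','w16')
for e in tans(im): print('w',np.round(e[0],1),np.round(onz(m,e[0],.145),4))
E
```

```text
clock 26.55 pos [0.6266 0.1641 0.1991] F [0.7 0.5 0.1] gap 0.0911 j [ 0.16  0.55  1.32 -0.    1.26  0.16]
shift units [-2.64  -1.261 -1.019] turn units [ 0.014 -0.     0.002]
w [276.2 229.1] [0.6238 0.1633 0.145 ]
```

can_4 stands at (.6238,.1633), against pad_a at (.624,.164). I retreat for a last check.

{"name": "play_rows", "arguments": {"series": [0,-0.3,-0.8,0.014,0,0,1,-0.2,-0.9,-0.8,0.014,0,0,1,-0.4,-1,-0.8,0.014,0,0,1,-0.6,-1,-0.8,0.014,0,0,1]}}

```text
clock: 27.0
eef_pos: [0.5213, 0.1033, 0.2771]
orientation: [0.706, 0.708, -0.002, -0.001]
force: [0.1, 1.0, -0.6]
finger_gap: 0.0908
```

{"name": "play_rows", "arguments": {"series": [-0.9,-0.8,0,0,0,0,1,-0.9,-0.8,0,0,0,0,1,-0.9,-0.8,0,0,0,0,1]}}

```text
clock: 27.3
eef_pos: [0.4383, 0.0115, 0.2764]
orientation: [0.707, 0.708, -0.003, -0.002]
force: [-0.1, 0.2, -0.0]
finger_gap: 0.0911
```

{"name": "play_rows", "arguments": {"series": [-1,-0.4,0,0,0,0,1,-1,-0.4,0,0,0,0,1,-1,-0.4,0,0,0,0,1]}}

```text
clock: 27.6
eef_pos: [0.3963, -0.0916, 0.2759]
orientation: [0.708, 0.706, -0.003, -0.003]
force: [0.9, 0.4, 0.6]
finger_gap: 0.0911
```

{"name": "play_rows", "arguments": {"series": [-1,0,0,0,0,0,1,-1,0,0,0,0,0,1,-1,0,0,0,0,0,1,-1,0,0,0,0,0,1,-1,0,0,0,0,0,1]}}

```text
clock: 28.1
eef_pos: [0.3958, -0.1905, 0.2754]
orientation: [0.708, 0.707, -0.003, -0.003]
force: [0.5, 0.9, -0.2]
finger_gap: 0.091
```

```bash
python3 - <<'E'
from meas import *
t,mt=snap('top','t17'); s,ms=snap('side','s17'); w,mw=snap('wrist','w17')
P={'c1':(.62,-.0896,.07),'c2':(.6236,-.0063,.095),'c3':(.6219,.0736,.12),'c4':(.624,.164,.145)}
for n,im,m in (('t',t,mt),('w',w,mw)):
  T=tans(im)
  for k,p in P.items():
    for e in T:
      q=onz(m,e[0],p[2])
      if np.linalg.norm(q-p)<.02: print(n,k,np.round(q,4))
cv2.imwrite('pics/f.png',cv2.resize(np.hstack([t,s]),(800,300)))
print(monitor.state()['eef_pos'],monitor.state()['force'],monitor.state()['clock'])
E
```

```text
t c1 [ 0.6203 -0.0908  0.07  ]
t c2 [ 0.6232 -0.0074  0.095 ]
t c3 [0.6215 0.0717 0.12  ]
t c4 [0.6241 0.1616 0.145 ]
w c1 [ 0.6195 -0.0896  0.07  ]
[ 0.39616583 -0.19035862  0.27584616] [ 0.11408583 -0.14758351 -1.02693384] 28.25
```

View pics/f.png

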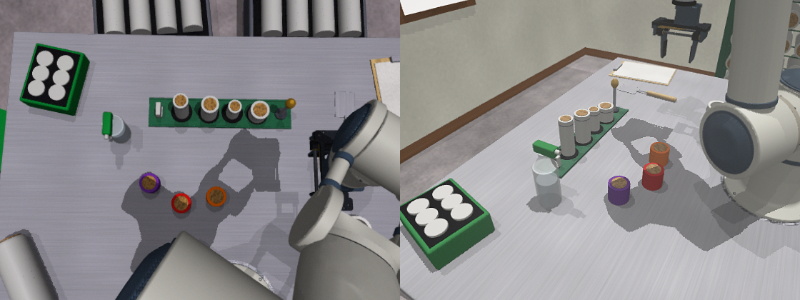

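The final views show all four cans upright on their pads in rising order from the nozzle. The spray bottle and the coloured cans have not moved and the gripper is clear. In the top view each lid is within about 1.5 mm of its pad centre.

```bash
python3 -c "
from bench import ticket; print(ticket.hand_in())"
```

```text
the job is handed in; nothing more can be done
None
```

I stood the four white canisters upright on the green strip, rising in height from the nozzle at the right (-y) end: can_1 on pad_d, can_2 on pad_c, can_3 on pad_b and can_4 on pad_a. I let go of everything, moved the arm clear and handed the job in at about 28 s of the 93 s allowed. No verdict was reported.

- **Centring:** in the wrist view after each release, and again in the final top view, every canister was within about 1.5 mm of its pad centre.
- **Forces:** the readings at the ends of the moves never exceeded about 25 N, which came as can_1 touched pad_d.
- **Other objects:** the spray bottle and the coloured look-alikes look unmoved in the before and after pictures.
- **Disagreements:**
  - The top and wrist cameras differed by 1–2 mm in y, within the stated calibration.
  - Pad heights from two views scattered between 5 and 28 mm, so I used the given 10 mm. The contact heights when setting the cans down fitted it.
  - can_1 was in only one early wrist view; its height measured 56 mm (top and side) and 64 mm (top and wrist) against the given 60 mm.

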